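# Get the filler tin out from behind the bottles and onto the scale

## Task

We need to see how much filler is left: move all three bottles out of the grey spill tray and stand them on the white board, then lift out the yellow-lidded tin they box in and set it in the middle of the scale's pan. Only then put every bottle back upright in the tray, each in the place where it stood at the start. Set things down rather than letting them fall, keep them upright, and leave the white cloud, the blue sanding pad and the tape roll where they are.

Things in the scene. Friction and masses are not known exactly. Their poses are not given: they have to be found in the camera images.
- bottle_blue: White plastic bottle with a blue cap and blue band. Round, loose, 54 mm in diameter, straight-sided from the foot up to 112 mm, then a shoulder and the cap, 142 mm tall in all; about 0.2 to 0.4 kg. Origin: centre of its underside, z up its axis. At the start it stands in the tray beside or in front of the tin; grip it across the straight side about 95 mm above its foot.
- bottle_black: Amber brown bottle with a black cap. Round, loose, 52 mm in diameter, straight-sided from the foot up to 110 mm, then a shoulder and the cap, 148 mm tall in all; about 0.2 to 0.4 kg. Origin: centre of its underside, z up its axis. At the start it stands in the tray beside or in front of the tin; grip it across the straight side about 95 mm above its foot.
- bottle_red: Bare grey metal bottle with a red cap. Round, loose, 52 mm in diameter, straight-sided from the foot up to 114 mm, then a shoulder and the cap, 145 mm tall in all; about 0.2 to 0.4 kg. Origin: centre of its underside, z up its axis. At the start it stands in the tray beside or in front of the tin; grip it across the straight side about 95 mm above its foot.
- tin: Low round metal tin with a yellow lid, loose, 60 mm in diameter, straight-sided over its full 45 mm height, about 0.2 to 0.4 kg. Origin: centre of its underside, z up. It stands towards the back of the tray, with bottles about 72 mm to its left and right and 75 mm in front (centre to centre), which leave no room for a gripper until they are gone.
- tray: Fixed grey spill tray, 200 (x) by 260 (y) by 18 mm high, walls and floor 5 mm thick: things in it stand 5 mm above the bench. Origin: centre of its underside; x points away from the robot at yaw 0, z up. Bottles stand near (x, y) = (30, 72), (-45, 0), (30, -72) mm, over dark discs on the floor, the tin near (30, 0), each within a few mm; which bottle stands where changes.
- board: Fixed white laminated board lying on the bench, 170 mm (its x) by 230 mm (its y), 12 mm thick: the side area where the bottles are to stand meanwhile. Origin: centre of its underside; z up.
- pan (a point): Middle of the top face of the scale's steel pan. The pan is 130 mm (x) by 140 mm (y), flat, its top 50 mm above the bench; the white scale, fixed, is 200 mm by 155 mm, with its display on the -x side. Axes are the scale's, z up.
- cloud: White carved cloud-shaped sign piece lying on a dark mat, 96 by 209 by 40 mm, loose; leave it alone. Origin: middle of its underside.
- sanding_pad: Round blue hand sanding pad with small holes, 76 mm in diameter, 18 mm high, loose, on the bench near the robot; leave it alone. Origin: centre of its underside.
- tape: Green roll of tape lying flat, 76 mm outer diameter, 24 mm high, loose, on the bench near the robot; leave it alone. Origin: centre of its underside.
Things that resemble listed ones, but are neither listed nor needed, are in the scene too. Leave any green look-alike of the bottle_red alone.

How it is judged (in metres and radians):
On the way, in this order (a step that is already met when the one before it is completed fails the run):
1. all three bottles stand upright and released on the white board (x of bottle_blue in the frame of board between -0.085 and 0.085 m and y of bottle_blue in the frame of board between -0.115 and 0.115 m and z of bottle_blue in the frame of board between 0.008 and 0.017 m and linear speed of each of bottle_blue, bottle_black, bottle_red below 0.02 m/s and angle between each of bottle_blue, bottle_black, bottle_red's own z axis and vertical below 0.1 rad and contact force between the fingers and bottle_blue below 0.1 N and x of bottle_black in the frame of board between -0.085 and 0.085 m and y of bottle_black in the frame of board between -0.115 and 0.115 m and z of bottle_black in the frame of board between 0.008 and 0.017 m and contact force between the fingers and bottle_black below 0.1 N and x of bottle_red in the frame of board between -0.085 and 0.085 m and y of bottle_red in the frame of board between -0.115 and 0.115 m and z of bottle_red in the frame of board between 0.008 and 0.017 m and contact force between the fingers and bottle_red below 0.1 N), for 0.2 s.
2. with the bottles still on the board, the tin stands released in the middle of the scale's pan (all of step 1 and horizontal distance between tin and pan below 0.025 m and z of tin in the frame of pan between -0.004 and 0.005 m and linear speed of tin below 0.02 m/s and angle between tin's own z axis and vertical below 0.1 rad and contact force between the fingers and tin below 0.1 N), for 0.2 s.
At the end, for the whole second after the job is handed in: The tin stands upright on the scale's pan, its axis within 25 mm of the pan's middle; each of the three bottles stands upright in the tray within 15 mm of where it stood at the start; all are released and at rest (horizontal distance between tin and pan below 0.025 m and z of tin in the frame of pan between -0.004 and 0.005 m and linear speed of each of tin, bottle_blue, bottle_black, bottle_red below 0.02 m/s and angle between each of tin, bottle_blue, bottle_black, bottle_red's own z axis and vertical below 0.1 rad and contact force between the fingers and tin below 0.1 N and distance of each of bottle_blue, bottle_black, bottle_red from where it was at the start of the episode below 0.015 m and contact force between the fingers and bottle_blue below 0.1 N and contact force between the fingers and bottle_black below 0.1 N and contact force between the fingers and bottle_red below 0.1 N); the robot touches nothing.
It fails at once if the white carved cloud moved by more than 25 mm (distance of cloud from where it was at the start of the episode above 0.025 m).
It fails at once if the blue sanding pad moved by more than 25 mm (distance of sanding_pad from where it was at the start of the episode above 0.025 m).
It fails at once if the roll of tape moved by more than 25 mm (distance of tape from where it was at the start of the episode above 0.025 m).
It fails at once if a bottle or the tin was tipped by more than about 35 degrees (angle between any of bottle_blue, bottle_black, bottle_red, tin's own z axis and vertical above 0.6 rad).
It fails at once if a bottle or the tin was let fall from more than about 3 cm ((contact force between the fingers and bottle_blue below 0.01 N and linear speed of bottle_blue above 0.75 m/s) or (contact force between the fingers and bottle_black below 0.01 N and linear speed of bottle_black above 0.75 m/s) or (contact force between the fingers and bottle_red below 0.01 N and linear speed of bottle_red above 0.75 m/s) or (contact force between the fingers and tin below 0.01 N and linear speed of tin above 0.75 m/s)).
It also fails if it takes over 144 s, if anything falls off the work surface, if the arm or the gripper's body presses on something with over 40 N, if the wrist force passes 120 N, or if a joint passes its speed limit or range.

## Robot

A 6-joint arm with a two-finger parallel gripper is mounted at the origin on the work surface. World frame = base frame: x ahead of the robot, y to its left, z up, the work surface at z = 0. Lengths are in m, angles in degrees, forces in N, time in s.
With the tool pointing down it reaches from about 0.4 to 0.825 m from the base axis. Payload 7 kg.
Tool frame: the origin (TCP) lies at the very end of the fingers, on their centre line; the grasp point (between the pads) lies 19 mm behind it (r.grip_depth is the distance from the TCP to the grasp point, in m); z points along the fingers, y is the line along which they close (so a half turn about z gives the same grasp; the last joint's range is limited). The gripper opens to 88 mm and grips with 3 to 60 N. Pads are 19 mm wide; open, the fingers measure 130 mm over their backs; the gripper's body (78 mm by 193 mm) begins 47 mm behind the grasp point.
Start: joints at [-59.926, 20.546, 0.682, 0, -70.136, -16.507], TCP at [0.158, -0.656, 0.227] pointing down, gripper open.
Joint ranges: [-176.03, 176.03], [-82.01, 121.73], [-58.28, 71.71], [-173.87, 95.51], [-174.79, -0.11], [-173.66, 173.66]. Speed limits (degrees/s): [136.94, 136.94, 172.46, 180, 180, 180].

## Interface

Orientations are given as [roll, pitch, yaw] about the fixed x, y, z axes, in that order (R = Rz(yaw) Ry(pitch) Rx(roll)).
In Python, from plant import r gives the robot as it stands.
- The arm moves only by the tool play_rows, never from a script. Its argument "rows" is a list that holds one entry, the list of rows, each a list of 5 numbers: the closure, from 0 (fully open) to 1 (shut), then the shift along the tool's x, y, z each as a share of 0.5 m, from -1 to 1, then the turn about the tool's z as a share of 1.5 rad, from -1 to 1. A call has exactly 8 rows; each row is the pose to reach, as a shift and turn from the pose commanded when the call began, along the tool's axes at that moment; what a row does not reach only later rows make up. A row lasts 1/12 s, in which the tool goes at most 41.7 mm and 7.16 degrees, less where a joint would pass 70% of its speed; a pose out of reach is approached as far as the arm can. A call with a number of a shift or a turn outside -1 to 1 is refused whole. A call with a gripper value outside its range is refused whole. The fingers move at their own pace and stop on an object; "squeeze" is the grip in N (left out, the last holds). Time passes only in rows, so rows that repeat a pose let the fingers close, or fill a call up. It gives the time, the measured TCP pose, the force, the opening and the grip force at its end, in the units of the state.
- r.get_state(): the state, without advancing time (a new reading comes with each control period).
- r.capture(name): name is "side" or "top"; returns the picture (400x640x3 uint8, red, green, blue); there is no depth.
- r.camera_info(name): a dict with "fovy" (degrees; the focal length in pixels is half the picture's height over the tangent of half this angle, whatever the lens; pixels are square), "cx", "cy" (the principal point, pixels), "pose" (4x4, takes a point from camera to world coordinates). Camera axes: x right, y down, z forward; pixel columns grow to the right and rows downward; lengths in m; the calibration is good to about 2 mm. A picture is of the moment at which its call begins. camera_info takes no time and is no camera call.
- r.close_job(): hands the job in; it is judged then, once.
The state is a dict: "time_s": time; "joints": joint angles; "qd": joint speeds; "joint_torque": joint torques, N m; "tcp_pos": TCP position; "eef_rot": TCP orientation; "contact_force": force on the tool from outside, world axes, zero at the start; "moment": the same for the moment, N m; "gripper_width": finger opening in m; "gripper_force": force on a finger pad.
Only numpy, scipy, OpenCV 4.12 (cv2) and the standard library are available. Lean on these libraries where they do the work, as an engineer would, in place of code of your own. Each camera call takes 0.05 s, during which the arm holds its last target. There are 200 camera calls.

## Working session

There is one attempt and no reset: what is moved stays moved. The work goes in short steps, Python scripts to look and compute and a tool call to move; the robot and the scene stay as the last step left them, time stands still between calls to the robot, and variables do not carry over. Pictures are saved under pics/ and viewed, at most 14 in all, crops included, and the job is handed in when it is done.

Besides the shell and the picture viewer there is one more tool, called after "Emit:" as name([rows], argument=value, ...), one row to a line, values as JSON. play_rows: Moves the arm, as the interface text tells. Its arguments: {"type":"object","properties":{"rows":{"type":"array","items":{"type":"array","items":{"type":"array","items":{"type":"number"}}}},"squeeze":{"type":"number"}},"required":["rows"]}

```bash
mkdir -p pics; ls
python3 - <<'E'
from plant import r
import cv2,numpy as np
for n in("side","top"):
    cv2.imwrite(f"pics/{n}0.png",r.capture(n)[:,:,::-1]); c=r.camera_info(n); print(n,c["fovy"],c["cx"],c["cy"],np.round(c["pose"],3).tolist(), [k for k in c])
s=r.get_state();print(s["time_s"],s["tcp_pos"],s["eef_rot"],s["gripper_width"],r.grip_depth)
E
```

```text
pics
side 50.70482115121408 314.2099239472177 196.43468338586334 [[-0.952, -0.222, 0.212, 0.312], [-0.307, 0.689, -0.656, 0.857], [-0.001, -0.69, -0.724, 0.952], [0.0, 0.0, 0.0, 1.0]] ['fovy', 'cx', 'cy', 'pose']
top 56.79176864384148 318.2962880553814 195.71894563872087 [[-0.006, -0.981, 0.196, 0.374], [-1.0, 0.007, 0.002, 0.043], [-0.003, -0.196, -0.981, 1.179], [0.0, 0.0, 0.0, 1.0]] ['fovy', 'cx', 'cy', 'pose']
0.1 [ 0.15821634 -0.65573712  0.22571916] [ 1.79915245e+02 -7.79690593e-03 -1.66436252e+02] 0.08762878800796269 0.0188
```

View pics/side0.png

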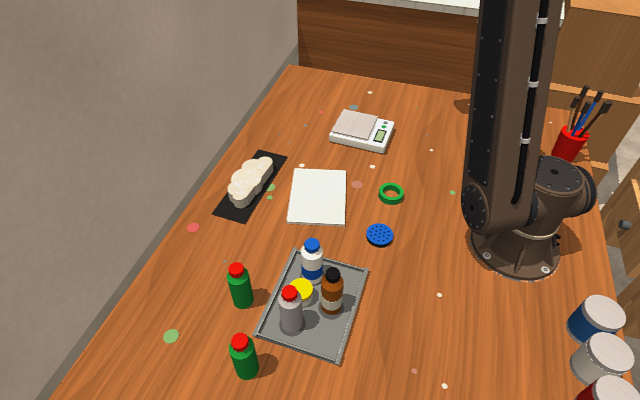

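View pics/top0.png

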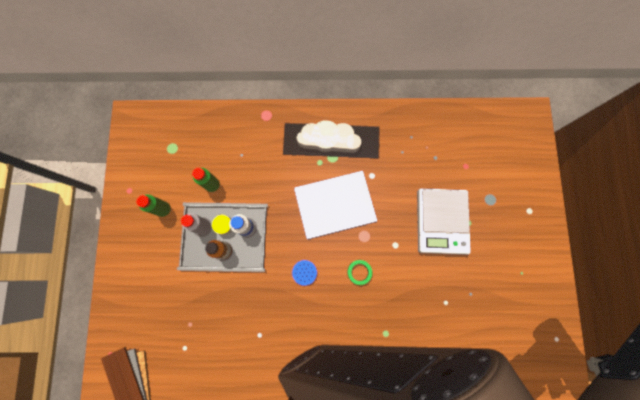

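The side view shows the robot at right (480–600, 0–270). The tray is at (312,305), the board at (318,196), the scale at (362,130), the pad at (380,235) and the tape at (391,193).

Red-cap candidates in the top view:
- (188,222): grey body, stands in the tray. This fits bottle_red.
- (203,174) and (147,201): green bodies outside the tray. These are look-alikes, so I leave them alone.

In the tray I also see the blue cap at (238,223), the black cap at (215,249) and the tin at (221,224). I'll check these in an enlarged crop while measuring.

```bash
cat > h.py <<'E'
import cv2,numpy as np
from plant import r
def ray(n,uv):
    c=r.camera_info(n);f=200/np.tan(np.radians(c["fovy"]/2));P=np.array(c["pose"])
    d=P[:3,:3]@np.array([(uv[0]-c["cx"])/f,(uv[1]-c["cy"])/f,1.]);return P[:3,3],d
def onz(n,uv,z):
    o,d=ray(n,uv);return (o+d*(z-o[2])/d[2])[:2]
def tri(uva,uvb):
    A=[];b=[]
    for n,uv in(("top",uva),("side",uvb)):
        o,d=ray(n,uv);d=d/np.linalg.norm(d);M=np.eye(3)-np.outer(d,d);A.append(M);b.append(M@o)
    p=np.linalg.lstsq(np.vstack(A),np.hstack(b),rcond=None)[0]
    return p
def blobs(img,h,s,v,amin=20):
    H=cv2.cvtColor(img,cv2.COLOR_RGB2HSV);H0=H[...,0].astype(int)
    m=((H0>=h[0])&(H0<=h[1]) if h[0]<=h[1] else (H0>=h[0])|(H0<=h[1]))
    m&=(H[...,1]>=s[0])&(H[...,1]<=s[1])&(H[...,2]>=v[0])&(H[...,2]<=v[1])
    n,l,st,c=cv2.connectedComponentsWithStats(m.astype(np.uint8))
    return [(c[i].round(1).tolist(),st[i].tolist(),l==i) for i in range(1,n) if st[i][4]>=amin]
COL=dict(red=((174,4),(200,255),(100,255)),blue=((104,120),(150,255),(60,255)),yellow=((26,34),(180,255),(120,255)),
 black=((0,180),(0,255),(0,45)),white=((0,180),(0,25),(205,255)))
E
python3 - <<'E'
from h import *
im={n:r.capture(n) for n in("top","side")}
for n in im:
    for k,a in COL.items():
        print(n,k,[(b[0],b[1]) for b in blobs(im[n],*a)if b[1][4]<8000])
t=cv2.resize(im["top"][155:285,125:275],None,fx=4,fy=4,interpolation=cv2.INTER_CUBIC)
cv2.imwrite("pics/c1.png",t[:,:,::-1])
s=cv2.resize(im["side"][225:375,215:385],None,fx=4,fy=4,interpolation=cv2.INTER_CUBIC)
cv2.imwrite("pics/c2.png",s[:,:,::-1])
E
```

```text
top red [([198.2, 173.4], [193, 169, 11, 10, 81]), ([142.5, 201.0], [137, 196, 12, 11, 85]), ([186.9, 220.4], [181, 215, 12, 11, 95])]
top blue [([236.8, 222.3], [232, 218, 11, 10, 94]), ([304.1, 272.5], [293, 261, 23, 24, 410])]
top yellow [([220.8, 224.2], [212, 215, 18, 19, 266])]
top black [([21.0, 163.8], [0, 153, 52, 23, 260]), ([618.5, 363.7], [579, 324, 61, 76, 1534]), ([407.8, 372.5], [313, 350, 177, 50, 4873])]
top white [([327.0, 135.7], [302, 122, 52, 26, 828]), ([334.8, 204.3], [295, 171, 82, 67, 3697]), ([443.9, 218.9], [419, 189, 51, 64, 2645])]
side red [([568.8, 143.9], [551, 125, 39, 37, 750]), ([235.7, 269.3], [228, 262, 16, 16, 184]), ([288.9, 292.8], [282, 285, 15, 17, 200]), ([239.3, 341.5], [231, 333, 17, 19, 247])]
side blue [([582.5, 119.1], [571, 102, 25, 34, 142]), ([379.3, 234.0], [367, 224, 26, 21, 443]), ([311.4, 245.0], [304, 238, 15, 15, 177]), ([311.6, 273.5], [302, 266, 21, 14, 163]), ([580.9, 325.7], [568, 305, 34, 37, 542])]
side yellow [([302.5, 286.7], [290, 278, 23, 21, 277])]
side black [([486.6, 88.8], [467, 0, 41, 187, 4167]), ([543.3, 8.3], 
[... 413 characters left out ...]
2, 150, 75, 73, 964]), ([539.1, 161.6], [537, 156, 7, 15, 34]), ([587.3, 194.6], [569, 166, 27, 51, 221]), ([554.1, 171.4], [551, 169, 8, 6, 34]), ([476.4, 212.3], [461, 185, 53, 64, 949]), ([531.0, 215.8], [517, 202, 21, 27, 169]), ([477.9, 251.5], [471, 234, 19, 33, 54]), ([554.9, 239.9], [552, 234, 8, 14, 64]), ([378.6, 244.3], [368, 240, 22, 7, 42]), ([332.4, 274.8], [326, 267, 14, 16, 180])]
side white [([456.1, 2.3], [415, 0, 65, 9, 282]), ([562.2, 13.8], [561, 8, 3, 11, 26]), ([348.6, 112.5], [338, 109, 24, 11, 32]), ([372.5, 133.2], [330, 119, 64, 28, 388]), ([317.6, 196.3], [287, 169, 59, 55, 2903]), ([238.1, 183.5], [234, 180, 10, 9, 38]), ([308.9, 255.2], [301, 248, 19, 12, 101])]
```

View pics/c1.png

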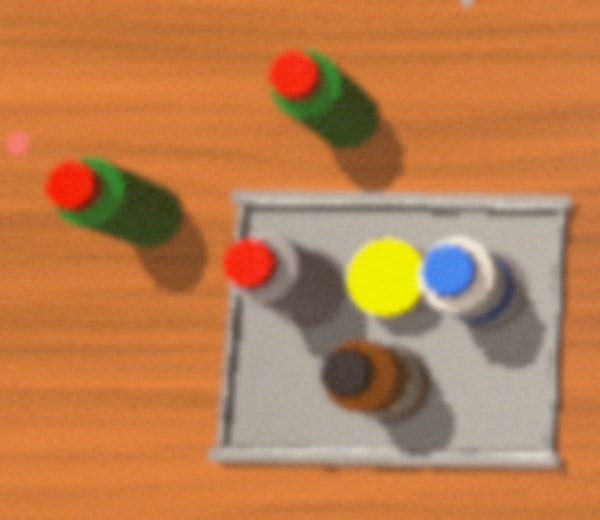

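View pics/c2.png

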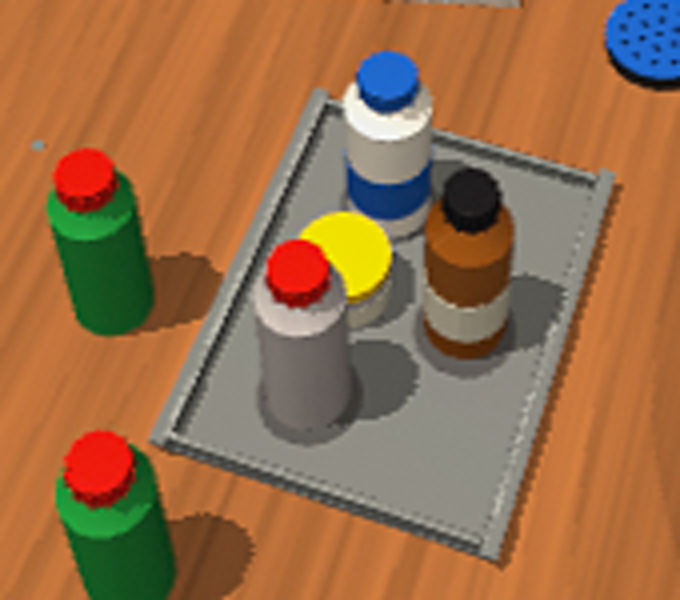

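The crop confirms bottle_red as the grey body at top pixel (187,220), with blue at (237,222), black at (212,248) and the tin at (221,224). The green-bodied ones stand outside the tray. Next I compute positions and check for lens distortion.

Run:
```python
from h import *
np.set_printoptions(precision=4,suppress=True)
im={n:r.capture(n) for n in("top","side")}
pts=dict(red=((186.9,220.4),(288.9,292.8),.15),blue=((236.8,222.3),(311.4,245.),.147),black=((211.7,247.8),(332.4,274.8),.153),tin=((220.8,224.2),(302.5,286.7),.05),pad=((304.1,272.5),(379.3,234),.018))
for k,(a,b,z) in pts.items(): print(k,"top@z",onz("top",a,z),"side@z",onz("side",b,z),"tri",tri(a,b))
bs=sorted(blobs(im["side"],*COL["white"]),key=lambda b:abs(b[0][0]-317.6)+abs(b[0][1]-196.3))[0]
for n,c in(("top",(334.8,204.3)),("side",(317.6,196.3))):
    b=min(blobs(im[n],*COL["white"]),key=lambda b:np.hypot(b[0][0]-c[0],b[0][1]-c[1]))
    rc=cv2.minAreaRect(np.argwhere(b[2])[:,::-1].astype(np.float32)) 
    ct=max(cv2.findContours(b[2].astype(np.uint8),0,1)[0],key=cv2.contourArea);q=cv2.approxPolyDP(cv2.convexHull(ct),5,True)[:,0]
    w=np.array([onz(n,p,.012) for p in q]);print("board",n,w.tolist(),np.linalg.norm(np.roll(w,-1,0)-w,axis=1),w.mean(0))
# tray corners by eye from crop (top), rim z .018
for n,o,cs in(("top",(125,155),[(237,195),(570,203),(560,463),(212,460)]),("side",(215,225),[(318,93),(615,178),(497,563),(155,440)])):
    w=np.array([onz(n,(o[0]+c[0]/4,o[1]+c[1]/4),.018) for c in cs]);print("tray",n,w.tolist(),np.linalg.norm(np.roll(w,-1,0)-w,axis=1),w.mean(0))
for n,x,y,w,h,k in(("top",405,175,80,95,7),("side",322,98,85,65,8)):
    cv2.imwrite(f"pics/s_{n}.png",cv2.resize(im[n][y:y+h,x:x+w],None,fx=k,fy=k,interpolation=cv2.INTER_CUBIC)[:,:,::-1])
```

```text
red top@z [0.5114 0.4134] side@z [0.5107 0.4197] tri [0.5123 0.4159 0.143 ]
blue top@z [0.5054 0.2739] side@z [0.5051 0.2808] tri [0.5066 0.2756 0.1396]
black top@z [0.4345 0.3391] side@z [0.4337 0.3491] tri [0.4352 0.3422 0.1422]
tin top@z [0.5123 0.3445] side@z [0.5096 0.339 ] tri [0.5099 0.3426 0.0562]
pad top@z [0.3653 0.09  ] side@z [0.3662 0.0933] tri [0.3658 0.0902 0.0142]
board top [[0.6880465940408165, -0.0949107045421019], [0.5269640990309941, -0.13784989747058232], [0.4745945670852328, 0.08124159573438525], [0.6328241401728465, 0.11995671171994235]] [0.1667 0.2253 0.1629 0.2219] [ 0.5806 -0.0079]
board side [[0.6853630051750139, -0.09402865524671145], [0.526833078165925, -0.1348705524191972], [0.47233449429542307, 0.07978416831435264], [0.6350862620200041, 0.11609594049736371]] [0.1637 0.2215 0.1668 0.2161] [ 0.5799 -0.0083]
tray top [[0.5825394631599108, 0.472735700987841], [0.5742164003799608, 0.20683263792534032], [0.37131331962688374, 0.21038059202496004], [0.3752984070298447, 0.4786372513953648]] [0.266  0.2029 0.2683 0.2073] [0.4758 0.3421]
tray side [[0.5767527509637557, 0.21320116832405778], [0.3681117728032834, 0.21847722614911302], [0.37414455608455854, 0.48541509167715663], [0.5827527516964588, 0.47744989531250953]] [0.2087 0.267  0.2088 0.2643] [0.4754 0.3486]
```

View pics/s_top.png

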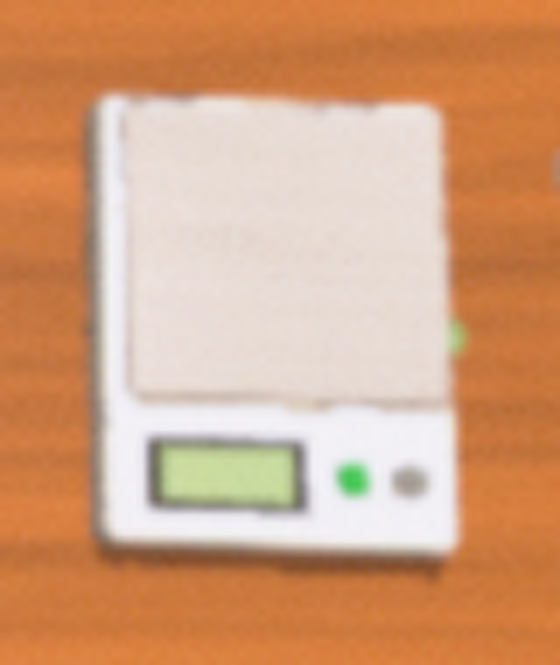

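View pics/s_side.png

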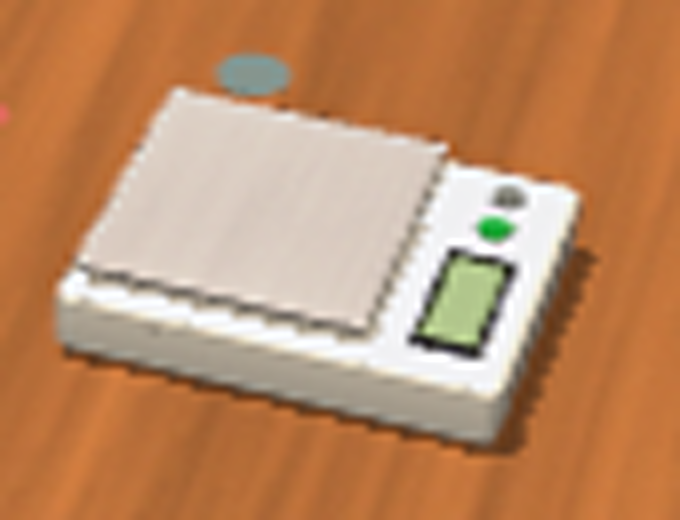

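The scale's pan is seen square-on: corners at (122,97), (440,103), (450,405), (130,395) in the top crop and (178,88), (447,150), (372,333), (80,268) in the side crop. Bottle heights triangulate to cap mid-height as expected, and both views agree within 5 mm. I'll compute the pan and look-alike positions and start moving.

Run:
```python
from h import *
np.set_printoptions(precision=4,suppress=True)
for n,o,k,cs in(("top",(405,175),7,[(122,97),(440,103),(450,405),(130,395)]),("side",(322,98),8,[(178,88),(447,150),(372,333),(80,268)])):
    w=np.array([onz(n,(o[0]+c[0]/k,o[1]+c[1]/k),.05) for c in cs]);print("pan",n,w.tolist(),np.linalg.norm(np.roll(w,-1,0)-w,axis=1),w.mean(0))
print("green",tri((198.2,173.4),(235.7,269.3)),tri((142.5,201),(239.3,341.5)))
```

```text
pan top [[0.6188266676688373, -0.28045400906061885], [0.6150855773492835, -0.4218535653524822], [0.48060434608777697, -0.41471150771576293], [0.4858967975609978, -0.27576890451215835]] [0.1414 0.1347 0.139  0.133 ] [ 0.5501 -0.3482]
pan side [[0.6072607785012867, -0.416895308087997], [0.47963033977977987, -0.4074685139920503], [0.4827251527498418, -0.26955981979235155], [0.6127499530547117, -0.2745536616464924]] [0.128  0.1379 0.1301 0.1424] [ 0.5456 -0.3421]
green [0.6504 0.3934 0.1384] [0.5696 0.5481 0.1391]
```

Emit:
play_rows([
  [[0,-0.06,0.03,-0.02,0.02],[0,-0.12,0.06,-0.04,0.04],[0,-0.18,0.1,-0.06,0.06],[0,-0.24,0.13,-0.08,0.08],[0,-0.3,0.16,-0.1,0.1],[0,-0.36,0.2,-0.12,0.12],[0,-0.42,0.23,-0.14,0.14],[0,-0.48,0.26,-0.16,0.158]],
], squeeze=30)

```text
time_s: 0.97
tcp_pos: [0.362, -0.472, 0.3073]
eef_rot: [-180.0, 0.0, 179.9]
contact_force: [0.1, -0.6, -0.0]
gripper_width: 0.0877
gripper_force: 0.0
```

Emit:
play_rows([
  [[0,-0.03,0.0775,0,0],[0,-0.06,0.155,0,0],[0,-0.09,0.2325,0,0],[0,-0.12,0.31,0,0],[0,-0.15,0.3875,0,0],[0,-0.18,0.465,0,0],[0,-0.21,0.5425,0,0],[0,-0.236,0.62,0,0]],
])

```text
time_s: 1.63
tcp_pos: [0.4795, -0.1614, 0.3069]
eef_rot: [180.0, 0.0, 180.0]
contact_force: [1.4, 0.4, -0.0]
gripper_width: 0.0879
gripper_force: 0.0
```

Emit:
play_rows([
  [[0,0.005,0.0775,0,0],[0,0.01,0.155,0,0],[0,0.015,0.2325,0,0],[0,0.02,0.31,0,0],[0,0.025,0.3875,0,0],[0,0.03,0.465,0,0],[0,0.035,0.5425,0,0],[0,0.04,0.62,0,0]],
])

```text
time_s: 2.3
tcp_pos: [0.4586, 0.1484, 0.307]
eef_rot: [180.0, 0.0, -180.0]
contact_force: [1.8, 0.5, 0.6]
gripper_width: 0.0877
gripper_force: 0.0
```

Emit:
play_rows([
  [[0,0.008,0.07,0.02,0],[0,0.016,0.14,0.04,0],[0,0.024,0.21,0.06,0],[0,0.032,0.28,0.08,0],[0,0.04,0.33,0.1,0],[0,0.046,0.37,0.12,0],[0,0.05,0.386,0.134,0],[0,0.05,0.392,0.134,0]],
])

```text
time_s: 2.97
tcp_pos: [0.4332, 0.3431, 0.2376]
eef_rot: [-179.9, -0.1, -179.9]
contact_force: [-0.5, -1.5, 0.6]
gripper_width: 0.0878
gripper_force: 0.0
```

Run:
```python
from h import *
print(r.get_state()["tcp_pos"])
im=r.capture("side");cv2.imwrite("pics/a1.png",cv2.resize(im[150:380,200:450],None,fx=2.5,fy=2.5)[:,:,::-1])
```

```text
[0.43321256 0.34307764 0.23760133]
```

View pics/a1.png

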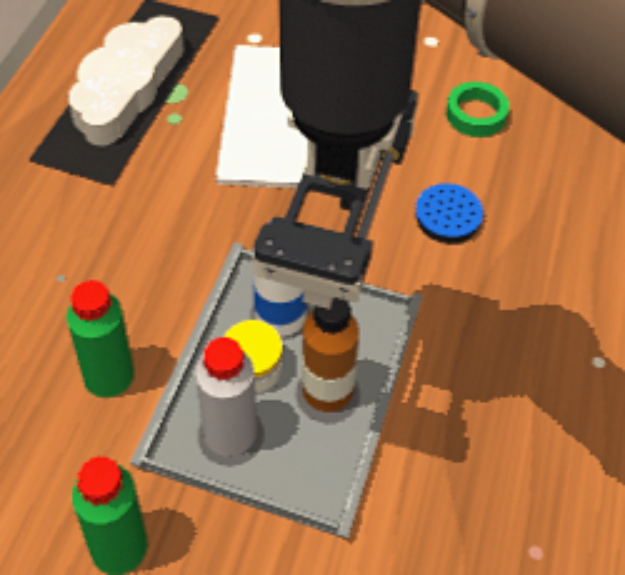

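The gripper hangs over the black bottle (330,350). Before descending I want to confirm the finger geometry up close.

Run:
```python
from h import *
a=r.capture("side")[210:300,290:365];b=r.capture("top")[190:290,170:260]
f=lambda i:cv2.resize(i,(390,440),interpolation=cv2.INTER_CUBIC)
cv2.imwrite("pics/a2.png",np.hstack([f(a),f(b)])[:,:,::-1])
```

```text
(no output)
```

View pics/a2.png

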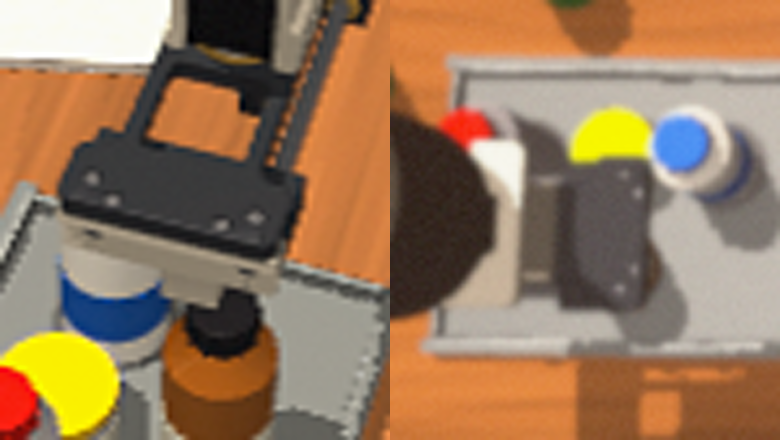

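Emit:
play_rows([
  [[0,0,0,0.04,0],[0,0,0,0.09,0],[0,0,0,0.14,0],[0,0,0,0.19,0],[0,0,0,0.23,0],[0,0,0,0.265,0],[0,0,0,0.285,0],[0,0,0,0.296,0]],
])

```text
time_s: 3.78
tcp_pos: [0.4345, 0.3414, 0.0911]
eef_rot: [-180.0, -0.0, 179.9]
contact_force: [-0.3, -0.2, 0.5]
gripper_width: 0.087
gripper_force: 0.0
```

Emit:
play_rows([
  [[0.2,0,0,0,0],[0.3,0,0,0,0],[0.4,0,0,0,0],[0.5,0,0,0,0],[0.6,0,0,0,0],[0.6,0,0,0,0],[0.6,0,0,0,0],[0.6,0,0,0,0]],
], squeeze=30)

```text
time_s: 4.45
tcp_pos: [0.4345, 0.3427, 0.0921]
eef_rot: [180.0, 0.0, -180.0]
contact_force: [-1.1, -1.1, 4.4]
gripper_width: 0.0517
gripper_force: 30.0
```

Emit:
play_rows([
  [[0.6,0,0,-0.02,0],[0.6,0,0,-0.06,0],[0.6,0,0,-0.11,0],[0.6,0,0,-0.17,0],[0.6,0,0,-0.23,0],[0.6,0,0,-0.29,0],[0.6,0,0,-0.335,0],[0.6,0,0,-0.356,0]],
])

```text
time_s: 5.12
tcp_pos: [0.4349, 0.3431, 0.2735]
eef_rot: [179.8, 0.2, -180.0]
contact_force: [1.0, 0.6, -3.2]
gripper_width: 0.051
gripper_force: 30.0
```

Emit:
play_rows([
  [[0.6,-0.008,-0.03,0,0],[0.6,-0.02,-0.08,0,0],[0.6,-0.035,-0.14,0,0],[0.6,-0.05,-0.2,0,0],[0.6,-0.065,-0.26,0,0],[0.6,-0.08,-0.32,0,0],[0.6,-0.095,-0.38,0,0],[0.6,-0.11,-0.44,0,0]],
])

```text
time_s: 5.78
tcp_pos: [0.4883, 0.1204, 0.2681]
eef_rot: [-180.0, -0.1, 180.0]
contact_force: [0.2, -0.3, -2.9]
gripper_width: 0.0513
gripper_force: 30.0
```

Emit:
play_rows([
  [[0.6,-0.015,-0.06,0,0],[0.6,-0.03,-0.12,0,0],[0.6,-0.045,-0.18,0,0],[0.6,-0.06,-0.24,0,0],[0.6,-0.075,-0.3,0,0],[0.6,-0.09,-0.35,0,0],[0.6,-0.098,-0.38,0,0],[0.6,-0.101,-0.394,0,0]],
])

```text
time_s: 6.45
tcp_pos: [0.5389, -0.0769, 0.2677]
eef_rot: [-180.0, -0.2, 179.9]
contact_force: [-0.0, -0.1, -3.1]
gripper_width: 0.0514
gripper_force: 30.0
```

Emit:
play_rows([
  [[0.6,0,0,0.03,0],[0.6,0,0,0.08,0],[0.6,0,0,0.14,0],[0.6,0,0,0.2,0],[0.6,0,0,0.26,0],[0.6,0,0,0.3,0],[0.6,0,0,0.325,0],[0.6,0,0,0.338,0]],
])

```text
time_s: 7.12
tcp_pos: [0.5378, -0.0748, 0.0987]
eef_rot: [-179.9, -0.2, -180.0]
contact_force: [-10.7, 3.2, 45.2]
gripper_width: 0.0515
gripper_force: 30.0
```

Emit:
play_rows([
  [[0.6,0,0,-0.004,0],[0.5,0,0,-0.005,0],[0.4,0,0,-0.005,0],[0.2,0,0,-0.005,0],[0,0,0,-0.005,0],[0,0,0,-0.005,0],[0,0,0,-0.005,0],[0,0,0,-0.005,0]],
])

```text
time_s: 7.78
tcp_pos: [0.5398, -0.0745, 0.1032]
eef_rot: [180.0, 0.0, 180.0]
contact_force: [0.3, 0.1, 0.2]
gripper_width: 0.0804
gripper_force: 0.0
```

Emit:
play_rows([
  [[0,0,0,-0.04,0],[0,0,0,-0.1,0],[0,0,0,-0.16,0],[0,0,0,-0.22,0],[0,0,0,-0.28,0],[0,0,0,-0.32,0],[0,0,0.04,-0.334,0],[0,0,0.1,-0.334,0]],
])

```text
time_s: 8.45
tcp_pos: [0.5407, -0.0253, 0.2729]
eef_rot: [180.0, 0.3, 179.8]
contact_force: [0.7, 1.1, 0.1]
gripper_width: 0.0877
gripper_force: 0.0
```

Emit:
play_rows([
  [[0,0.008,0.08,0,0],[0,0.017,0.16,0,0],[0,0.026,0.24,0.01,0],[0,0.035,0.32,0.02,0],[0,0.044,0.4,0.03,0],[0,0.053,0.48,0.04,0],[0,0.062,0.55,0.05,0],[0,0.068,0.6,0.06,0]],
])

```text
time_s: 9.12
tcp_pos: [0.5051, 0.2784, 0.2398]
eef_rot: [180.0, 0.0, -179.9]
contact_force: [-0.2, -0.6, 0.2]
gripper_width: 0.0874
gripper_force: 0.0
```

Emit:
play_rows([
  [[0,0,0,0.02,0],[0,0,0,0.06,0],[0,0,0,0.12,0],[0,0,0,0.18,0],[0,0,0,0.23,0],[0,0,0,0.27,0],[0,0,0,0.295,0],[0,0,0,0.308,0]],
])

```text
time_s: 9.78
tcp_pos: [0.5049, 0.2744, 0.0839]
eef_rot: [-179.9, -0.1, 180.0]
contact_force: [0.3, -0.5, 0.2]
gripper_width: 0.0875
gripper_force: 0.0
```

Emit:
play_rows([
  [[0.2,0,0,0,0],[0.3,0,0,0,0],[0.4,0,0,0,0],[0.5,0,0,0,0],[0.6,0,0,0,0],[0.6,0,0,0,0],[0.6,0,0,0,0],[0.6,0,0,0,0]],
], squeeze=30)

```text
time_s: 10.45
tcp_pos: [0.5061, 0.2757, 0.0868]
eef_rot: [180.0, 0.1, 180.0]
contact_force: [-0.4, -0.8, 5.8]
gripper_width: 0.0534
gripper_force: 30.0
```

Emit:
play_rows([
  [[0.6,0,0,-0.02,0],[0.6,0,0,-0.06,0],[0.6,0,0,-0.11,0],[0.6,0,0,-0.17,0],[0.6,0,0,-0.23,0],[0.6,0,0,-0.29,0],[0.6,0,0,-0.33,0],[0.6,0,0,-0.348,0]],
])

```text
time_s: 11.12
tcp_pos: [0.5063, 0.276, 0.2636]
eef_rot: [179.8, 0.2, 180.0]
contact_force: [0.3, 0.5, -3.1]
gripper_width: 0.0533
gripper_force: 30.0
```

Emit:
play_rows([
  [[0.6,-0.012,-0.03,0,0],[0.6,-0.03,-0.07,0,0],[0.6,-0.05,-0.12,0,0],[0.6,-0.072,-0.18,0,0],[0.6,-0.096,-0.24,0,0],[0.6,-0.12,-0.3,0,0],[0.6,-0.14,-0.35,0,0],[0.6,-0.16,-0.4,0,0]],
])

```text
time_s: 11.78
tcp_pos: [0.5852, 0.0739, 0.2587]
eef_rot: [-180.0, -0.1, 180.0]
contact_force: [0.7, -0.3, -3.6]
gripper_width: 0.0533
gripper_force: 30.0
```

Emit:
play_rows([
  [[0.6,-0.02,-0.05,0,0],[0.6,-0.04,-0.1,0,0],[0.6,-0.056,-0.14,0,0],[0.6,-0.066,-0.165,0,0],[0.6,-0.068,-0.17,0,0],[0.6,-0.068,-0.17,0.02,0],[0.6,-0.068,-0.17,0.06,0],[0.6,-0.068,-0.17,0.1,0]],
])

```text
time_s: 12.45
tcp_pos: [0.6194, -0.0085, 0.209]
eef_rot: [179.9, 0.0, -180.0]
contact_force: [-0.5, 0.2, -4.7]
gripper_width: 0.0537
gripper_force: 30.0
```

Emit:
play_rows([
  [[0.6,0,0,0.04,0],[0.6,0,0,0.08,0],[0.6,0,0,0.12,0],[0.6,0,0,0.16,0],[0.6,0,0,0.19,0],[0.6,0,0,0.21,0],[0.6,0,0,0.22,0],[0.6,0,0,0.227,0]],
])

```text
time_s: 13.12
tcp_pos: [0.6193, -0.0089, 0.0958]
eef_rot: [-180.0, -0.1, -180.0]
contact_force: [-0.5, 0.6, -3.9]
gripper_width: 0.0535
gripper_force: 30.0
```

Emit:
play_rows([
  [[0.6,0,0,0.002,0],[0.6,0,0,0.004,0],[0.6,0,0,0.004,0],[0.4,0,0,0.004,0],[0.2,0,0,0.004,0],[0,0,0,0.004,0],[0,0,0,0.004,0],[0,0,0,0.004,0]],
])

```text
time_s: 13.78
tcp_pos: [0.6202, -0.0095, 0.0952]
eef_rot: [180.0, 0.1, 180.0]
contact_force: [-0.0, -0.1, -0.4]
gripper_width: 0.0749
gripper_force: 0.0
```

Emit:
play_rows([
  [[0,0,0,-0.04,0],[0,0,0,-0.1,0],[0,0,0,-0.16,0],[0,0,0,-0.22,0],[0,0,0,-0.28,0],[0,0,0,-0.32,0],[0,0,0,-0.345,0],[0,0,0,-0.351,0]],
])

```text
time_s: 14.45
tcp_pos: [0.6209, -0.0095, 0.2735]
eef_rot: [180.0, 0.3, -180.0]
contact_force: [0.7, -0.1, 0.1]
gripper_width: 0.0878
gripper_force: 0.0
```

Emit:
play_rows([
  [[0,0.015,0.06,0,0],[0,0.033,0.13,0,0],[0,0.053,0.21,0,0],[0,0.073,0.29,0,0],[0,0.093,0.37,0,0],[0,0.113,0.45,0,0],[0,0.134,0.53,0,0],[0,0.155,0.6,0,0]],
])

```text
time_s: 15.12
tcp_pos: [0.5411, 0.2926, 0.2691]
eef_rot: [-180.0, -0.0, -180.0]
contact_force: [0.9, -0.3, 0.6]
gripper_width: 0.0876
gripper_force: 0.0
```

Emit:
play_rows([
  [[0,0.015,0.07,0.01,0],[0,0.033,0.14,0.02,0],[0,0.05,0.2,0.04,0],[0,0.06,0.235,0.05,0],[0,0.063,0.248,0.06,0],[0,0.063,0.248,0.08,0],[0,0.063,0.248,0.12,0],[0,0.063,0.248,0.16,0]],
])

```text
time_s: 15.78
tcp_pos: [0.5113, 0.4135, 0.1895]
eef_rot: [179.9, 0.0, 180.0]
contact_force: [0.6, -0.0, -1.3]
gripper_width: 0.0873
gripper_force: 0.0
```

Emit:
play_rows([
  [[0,0,0,0.04,0],[0,0,0,0.08,0],[0,0,0,0.12,0],[0,0,0,0.15,0],[0,0,0,0.175,0],[0,0,0,0.195,0],[0,0,0,0.206,0],[0,0,0,0.206,0]],
])

```text
time_s: 16.45
tcp_pos: [0.5107, 0.4136, 0.0859]
eef_rot: [-179.9, -0.1, 180.0]
contact_force: [-0.0, 0.2, 0.3]
gripper_width: 0.0877
gripper_force: 0.0
```

Emit:
play_rows([
  [[0.2,0,0,0,0],[0.3,0,0,0,0],[0.4,0,0,0,0],[0.5,0,0,0,0],[0.6,0,0,0,0],[0.6,0,0,0,0],[0.6,0,0,0,0],[0.6,0,0,0,0]],
], squeeze=30)

```text
time_s: 17.12
tcp_pos: [0.5109, 0.4148, 0.0874]
eef_rot: [180.0, 0.0, -180.0]
contact_force: [-0.8, 1.4, 1.0]
gripper_width: 0.0521
gripper_force: 30.0
```

Emit:
play_rows([
  [[0.6,0,0,-0.02,0],[0.6,0,0,-0.06,0],[0.6,0,0,-0.11,0],[0.6,0,0,-0.17,0],[0.6,0,0,-0.23,0],[0.6,0,0,-0.29,0],[0.6,0,0,-0.33,0],[0.6,0,0,-0.346,0]],
])

```text
time_s: 17.78
tcp_pos: [0.5115, 0.415, 0.2642]
eef_rot: [179.8, 0.2, 180.0]
contact_force: [0.5, 0.8, -2.7]
gripper_width: 0.0515
gripper_force: 30.0
```

Emit:
play_rows([
  [[0.6,0,-0.03,0,0],[0.6,-0.005,-0.08,0,0],[0.6,-0.01,-0.14,0,0],[0.6,-0.016,-0.2,0,0],[0.6,-0.022,-0.27,0,0],[0.6,-0.03,-0.34,0,0],[0.6,-0.034,-0.41,0,0],[0.6,-0.04,-0.48,0,0]],
])

```text
time_s: 18.45
tcp_pos: [0.5293, 0.172, 0.2583]
eef_rot: [-179.9, -0.2, 180.0]
contact_force: [0.9, -0.2, -3.4]
gripper_width: 0.0512
gripper_force: 30.0
```

Emit:
play_rows([
  [[0.6,-0.006,-0.07,0,0],[0.6,-0.012,-0.13,0,0],[0.6,-0.016,-0.18,0,0],[0.6,-0.018,-0.22,0,0],[0.6,-0.018,-0.238,0,0],[0.6,-0.018,-0.238,0.02,0],[0.6,-0.018,-0.238,0.06,0],[0.6,-0.018,-0.238,0.1,0]],
])

```text
time_s: 19.12
tcp_pos: [0.5392, 0.0556, 0.2087]
eef_rot: [180.0, -0.0, 180.0]
contact_force: [-0.0, 0.3, -4.8]
gripper_width: 0.0514
gripper_force: 30.0
```

Emit:
play_rows([
  [[0.6,0,0,0.04,0],[0.6,0,0,0.08,0],[0.6,0,0,0.12,0],[0.6,0,0,0.16,0],[0.6,0,0,0.19,0],[0.6,0,0,0.21,0],[0.6,0,0,0.22,0],[0.6,0,0,0.227,0]],
])

```text
time_s: 19.78
tcp_pos: [0.5393, 0.0557, 0.0956]
eef_rot: [-180.0, -0.1, -180.0]
contact_force: [1.2, -0.1, -3.8]
gripper_width: 0.0517
gripper_force: 30.0
```

Emit:
play_rows([
  [[0.6,0,0,0.002,0],[0.6,0,0,0.004,0],[0.6,0,0,0.004,0],[0.4,0,0,0.004,0],[0.2,0,0,0.004,0],[0,0,0,0.004,0],[0,0,0,0.004,0],[0,0,0,0.004,0]],
])

```text
time_s: 20.45
tcp_pos: [0.54, 0.0555, 0.095]
eef_rot: [180.0, 0.0, 180.0]
contact_force: [0.1, -0.6, -1.1]
gripper_width: 0.0738
gripper_force: 0.0
```

Emit:
play_rows([
  [[0,0,0,-0.04,0],[0,0,0,-0.1,0],[0,0,0,-0.16,0],[0,0,0,-0.22,0],[0,0,0,-0.28,0],[0,0,0,-0.32,0],[0,0,0,-0.345,0],[0,0,0,-0.351,0]],
])

```text
time_s: 21.12
tcp_pos: [0.5408, 0.0557, 0.2731]
eef_rot: [179.9, 0.3, 180.0]
contact_force: [0.9, -0.1, -0.1]
gripper_width: 0.0874
gripper_force: 0.0
```

Emit:
play_rows([
  [[0,0.008,0.06,0,0],[0,0.016,0.13,0,0],[0,0.024,0.2,0.01,0],[0,0.032,0.28,0.03,0],[0,0.04,0.36,0.05,0],[0,0.048,0.44,0.07,0],[0,0.054,0.51,0.09,0],[0,0.06,0.57,0.1,0]],
])

```text
time_s: 21.78
tcp_pos: [0.5085, 0.3423, 0.2175]
eef_rot: [-179.9, -0.1, -180.0]
contact_force: [0.4, -0.7, 0.6]
gripper_width: 0.0875
gripper_force: 0.0
```

Run:
```python
from h import *
im={n:r.capture(n) for n in("top","side")}
s=cv2.resize(im["side"][120:360,190:430],(400,400));t=cv2.resize(im["top"][150:290,160:400],(400,233))
cv2.imwrite("pics/b1.png",np.hstack([s,np.pad(t,((0,167),(0,0),(0,0)))])[:,:,::-1])
for n in im:
    for k in("red","blue","yellow","black"):print(n,k,[(b[0],b[1]) for b in blobs(im[n],*COL[k],amin=40)if b[1][4]<500])
```

```text
top red [([198.2, 173.6], [193, 169, 11, 10, 80])]
top blue [([337.2, 181.6], [333, 177, 10, 10, 81]), ([304.1, 272.4], [293, 261, 23, 24, 404])]
top yellow [([220.6, 230.2], [213, 226, 16, 8, 62])]
top black [([12.3, 160.3], [0, 153, 31, 15, 122]), ([111.6, 310.9], [106, 307, 13, 10, 50]), ([119.1, 323.5], [112, 317, 14, 14, 59]), ([144.2, 354.4], [124, 327, 41, 53, 423])]
side red [([325.4, 179.5], [322, 175, 8, 10, 50]), ([235.8, 269.4], [229, 262, 15, 16, 184]), ([239.4, 341.5], [231, 333, 17, 19, 248]), ([585.6, 395.0], [577, 387, 16, 13, 121])]
side blue [([582.5, 119.1], [571, 102, 25, 34, 142]), ([378.5, 235.0], [367, 224, 26, 21, 383])]
side yellow [([300.1, 288.2], [289, 278, 24, 21, 397])]
side black [([626.4, 7.2], [614, 0, 25, 18, 143]), ([433.9, 62.4], [414, 35, 51, 49, 161]), ([551.3, 170.8], [537, 164, 22, 15, 79]), ([353.0, 199.0], [323, 170, 55, 54, 69]), ([498.6, 189.1], [491, 172, 20, 37, 181]), ([323.1, 201.8], [315, 191, 15, 24, 154]), ([628.7, 217.6], [611, 198, 29, 41, 255]), ([297.0, 227.3], [279, 221, 32, 19, 145]), ([612.5, 243.9], [594, 226, 37, 37, 165]), ([378.9, 244.3], [368, 240, 22, 7, 40]), ([282.6, 255.0], [263, 249, 40, 12, 92])]
```

View pics/b1.png

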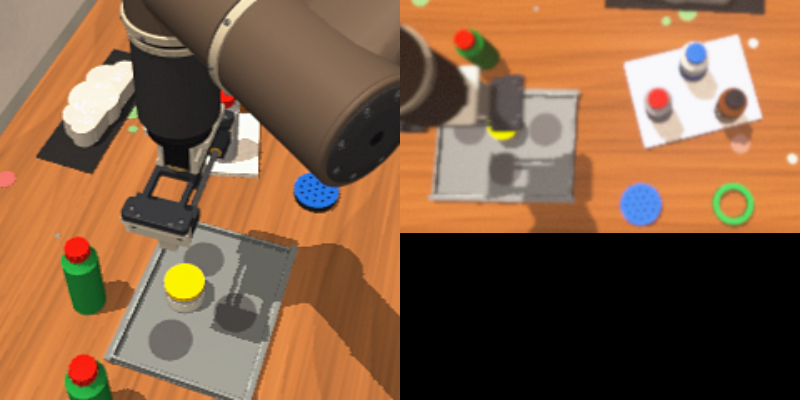

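The side half (left) shows the tray holding only the tin (185,285) over clear floor. The top half shows the blue, red and black bottles upright on the board at (695,60), (657,105) and (733,103). Next I lower onto the tin.

Emit:
play_rows([
  [[0,0,0.004,0.02,0],[0,0,0.004,0.06,0],[0,0,0.004,0.12,0],[0,0,0.004,0.18,0],[0,0,0.004,0.23,0],[0,0,0.004,0.27,0],[0,0,0.004,0.29,0],[0,0,0.004,0.3,0]],
])

```text
time_s: 22.55
tcp_pos: [0.5092, 0.3406, 0.0679]
eef_rot: [-179.9, -0.1, 179.9]
contact_force: [-0.2, 0.3, 1.3]
gripper_width: 0.0878
gripper_force: 0.0
```

Emit:
play_rows([
  [[0,0,0,0.02,0],[0,0,0,0.04,0],[0,0,0,0.06,0],[0,0,0,0.08,0],[0,0,0,0.09,0],[0,0,0,0.1,0],[0,0,0,0.106,0],[0,0,0,0.108,0]],
])

```text
time_s: 23.22
tcp_pos: [0.5097, 0.3425, 0.0156]
eef_rot: [-180.0, -0.0, 180.0]
contact_force: [0.4, 0.8, 0.1]
gripper_width: 0.0876
gripper_force: 0.0
```

Emit:
play_rows([
  [[0.1,0,0,0,0],[0.2,0,0,0,0],[0.3,0,0,0,0],[0.4,0,0,0,0],[0.5,0,0,0,0],[0.6,0,0,0,0],[0.6,0,0,0,0],[0.6,0,0,0,0]],
], squeeze=30)

```text
time_s: 23.88
tcp_pos: [0.51, 0.3428, 0.0164]
eef_rot: [180.0, 0.0, 180.0]
contact_force: [-1.0, 0.8, 3.9]
gripper_width: 0.0599
gripper_force: 30.0
```

Emit:
play_rows([
  [[0.6,0,0,-0.02,0],[0.6,0,0,-0.07,0],[0.6,0,0,-0.14,0],[0.6,0,0,-0.22,0],[0.6,0,0,-0.3,0],[0.6,0,0,-0.38,0],[0.6,0,0,-0.45,0],[0.6,0,0,-0.488,0]],
])

```text
time_s: 24.55
tcp_pos: [0.5105, 0.3426, 0.2655]
eef_rot: [179.8, 0.2, 180.0]
contact_force: [1.1, 0.7, -3.4]
gripper_width: 0.0593
gripper_force: 30.0
```

Emit:
play_rows([
  [[0.6,0,-0.03,0,0],[0.6,-0.004,-0.09,0,0],[0.6,-0.008,-0.16,0,0],[0.6,-0.012,-0.23,0,0],[0.6,-0.016,-0.3,0,0],[0.6,-0.02,-0.38,0,0],[0.6,-0.025,-0.46,0,0],[0.6,-0.03,-0.54,0,0]],
])

```text
time_s: 25.22
tcp_pos: [0.5231, 0.07, 0.2592]
eef_rot: [-180.0, -0.1, 180.0]
contact_force: [0.2, -0.1, -2.6]
gripper_width: 0.0599
gripper_force: 30.0
```

Emit:
play_rows([
  [[0.6,-0.004,-0.07,0,0],[0.6,-0.008,-0.14,0,0],[0.6,-0.012,-0.21,0,0],[0.6,-0.016,-0.28,0,0],[0.6,-0.02,-0.35,0,0],[0.6,-0.024,-0.42,0,0],[0.6,-0.027,-0.49,0,0],[0.6,-0.03,-0.56,0,0]],
])

```text
time_s: 25.88
tcp_pos: [0.5379, -0.2093, 0.2591]
eef_rot: [180.0, -0.1, 180.0]
contact_force: [0.4, 0.9, -3.0]
gripper_width: 0.0599
gripper_force: 30.0
```

Emit:
play_rows([
  [[0.6,-0.004,-0.07,0,0],[0.6,-0.008,-0.14,0,0],[0.6,-0.012,-0.2,0,0],[0.6,-0.014,-0.25,0,0],[0.6,-0.016,-0.278,0,0],[0.6,-0.016,-0.278,0.02,0],[0.6,-0.016,-0.278,0.06,0],[0.6,-0.016,-0.278,0.1,0]],
])

```text
time_s: 26.55
tcp_pos: [0.5469, -0.3462, 0.209]
eef_rot: [180.0, -0.0, 179.9]
contact_force: [-0.3, 1.0, -3.2]
gripper_width: 0.0595
gripper_force: 30.0
```

Emit:
play_rows([
  [[0.6,0,0,0.05,0],[0.6,0,0,0.1,0],[0.6,0,0,0.15,0],[0.6,0,0,0.2,0],[0.6,0,0,0.24,0],[0.6,0,0,0.27,0],[0.6,0,0,0.285,0],[0.6,0,0,0.29,0]],
])

```text
time_s: 27.22
tcp_pos: [0.5461, -0.3454, 0.063]
eef_rot: [179.9, -0.2, 180.0]
contact_force: [-0.7, -0.6, -2.8]
gripper_width: 0.0597
gripper_force: 30.0
```

Run:
```python
from h import *
im={n:r.capture(n) for n in("top","side")}
s=cv2.resize(im["side"][80:190,290:410],(400,367));t=cv2.resize(im["top"][160:270,380:500],(400,367))
cv2.imwrite("pics/d1.png",np.hstack([s,t])[:,:,::-1])
```

```text
(no output)
```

View pics/d1.png

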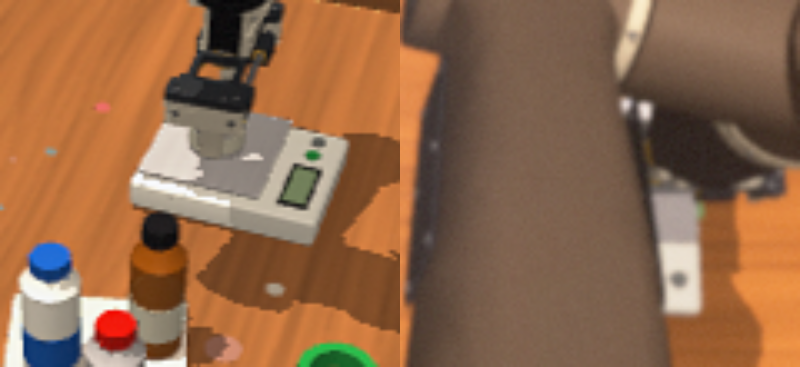

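In the side view the tin hangs just above the middle of the pan at (218,150), and the bottles stand on the board. Lower and release.

Emit:
play_rows([
  [[0.6,0,0,0.003,0],[0.6,0,0,0.006,0],[0.6,0,0,0.006,0],[0.45,0,0,0.006,0],[0.3,0,0,0.006,0],[0.2,0,0,0.006,0],[0,0,0,0.006,0],[0,0,0,0.006,0]],
])

```text
time_s: 27.98
tcp_pos: [0.548, -0.3467, 0.0625]
eef_rot: [-180.0, 0.0, 180.0]
contact_force: [-0.3, -0.1, 0.4]
gripper_width: 0.0758
gripper_force: 0.0
```

Emit:
play_rows([
  [[0,0,0,-0.02,0],[0,0,0,-0.07,0],[0,0,0,-0.14,0],[0,0,0,-0.21,0],[0,0,0,-0.28,0],[0,0,0,-0.34,0],[0,0,0,-0.39,0],[0,0,0,-0.416,0]],
])

```text
time_s: 28.65
tcp_pos: [0.5485, -0.3472, 0.2755]
eef_rot: [-179.8, 0.3, -180.0]
contact_force: [0.5, -0.8, 0.9]
gripper_width: 0.0879
gripper_force: 0.0
```

Emit:
play_rows([
  [[0,0,0.05,0,0],[0,0,0.12,0,0],[0,0,0.19,0,0],[0,0,0.26,0,0],[0,0,0.33,0,0],[0,0,0.4,0,0],[0,0,0.47,0,0],[0,0,0.54,0,0]],
])

```text
time_s: 29.32
tcp_pos: [0.5474, -0.075, 0.2713]
eef_rot: [180.0, 0.1, 180.0]
contact_force: [0.9, 0.7, -0.2]
gripper_width: 0.0877
gripper_force: 0.0
```

Run:
```python
from h import *
im={n:r.capture(n) for n in("top","side")}
np.set_printoptions(precision=4,suppress=True)
for n in im:
    print(n,[(b[0],b[1],onz(n,b[0],.093)) for b in blobs(im[n],*COL["yellow"],amin=40)])
    for k,z in(("red",.155),("blue",.152),("black",.158)):print(n,k,[(b[0],onz(n,b[0],z)) for b in blobs(im[n],*COL[k],amin=40) if 260<b[0][0]<400 and b[1][4]<300 and b[0][1]<240])
s=cv2.resize(im["side"][80:240,240:410],(400,376));t=cv2.resize(im["top"][160:290,280:500],(400,236))
cv2.imwrite("pics/d2.png",np.hstack([s,np.pad(t,((0,140),(0,0),(0,0)))])[:,:,::-1])
```

```text
top [([449.5, 208.1], [440, 199, 20, 19, 290], array([ 0.5504, -0.3449]))]
top red [([316.4, 208.9], array([0.5407, 0.0501]))]
top blue []
top black []
side [([354.8, 112.5], [347, 108, 17, 10, 129], array([ 0.5529, -0.3472]))]
side red [([324.2, 178.4], array([0.5402, 0.0618]))]
side blue [([304.5, 158.1], array([ 0.6192, -0.004 ])), ([305.0, 185.2], array([0.5825, 0.0997]))]
side black [([330.5, 101.7], array([ 0.6259, -0.2906])), ([337.5, 149.0], array([ 0.5384, -0.0648]))]
```

View pics/d2.png

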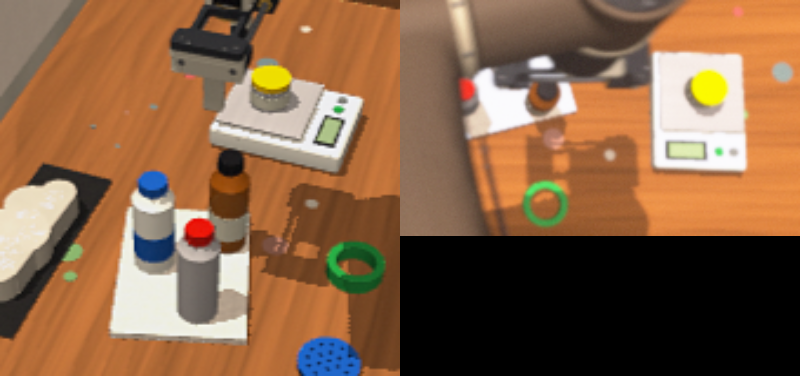

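The tin stands at the pan's middle: measured (0.550,-0.345), against the pan middle at (0.548,-0.345). All three bottles are upright on the board. I return them in the order red, blue, black.

Emit:
play_rows([
  [[0,0.004,0.05,0,0],[0,0.008,0.11,0,0],[0,0.012,0.17,0,0],[0,0.016,0.23,0,0],[0,0.016,0.264,0,0],[0,0.016,0.264,0.02,0],[0,0.016,0.264,0.06,0],[0,0.016,0.264,0.1,0]],
])

```text
time_s: 30.08
tcp_pos: [0.5401, 0.0556, 0.2206]
eef_rot: [179.9, 0.1, -180.0]
contact_force: [0.3, -0.3, -0.3]
gripper_width: 0.088
gripper_force: 0.0
```

Emit:
play_rows([
  [[0,0,0,0.04,0],[0,0,0,0.09,0],[0,0,0,0.14,0],[0,0,0,0.18,0],[0,0,0,0.21,0],[0,0,0,0.235,0],[0,0,0,0.246,0],[0,0,0,0.251,0]],
])

```text
time_s: 30.75
tcp_pos: [0.5394, 0.0548, 0.094]
eef_rot: [-180.0, -0.1, 180.0]
contact_force: [0.0, -0.0, 0.8]
gripper_width: 0.0879
gripper_force: 0.0
```

Emit:
play_rows([
  [[0.2,0,0,0,0],[0.3,0,0,0,0],[0.4,0,0,0,0],[0.5,0,0,0,0],[0.6,0,0,0,0],[0.6,0,0,0,0],[0.6,0,0,0,0],[0.6,0,0,0,0]],
], squeeze=30)

```text
time_s: 31.42
tcp_pos: [0.54, 0.0557, 0.0949]
eef_rot: [180.0, 0.0, -180.0]
contact_force: [-0.9, 0.5, 4.1]
gripper_width: 0.0514
gripper_force: 30.0
```

Emit:
play_rows([
  [[0.6,0,0,-0.02,0],[0.6,0,0,-0.06,0],[0.6,0,0,-0.11,0],[0.6,0,0,-0.17,0],[0.6,0,0,-0.23,0],[0.6,0,0,-0.28,0],[0.6,0,0,-0.32,0],[0.6,0,0,-0.331,0]],
])

```text
time_s: 32.08
tcp_pos: [0.5407, 0.0556, 0.2639]
eef_rot: [179.9, 0.3, -180.0]
contact_force: [0.3, -0.9, -3.4]
gripper_width: 0.0518
gripper_force: 30.0
```

Emit:
play_rows([
  [[0.6,0,0.03,0,0],[0.6,0.005,0.08,0,0],[0.6,0.01,0.14,0,0],[0.6,0.016,0.2,0,0],[0.6,0.022,0.27,0,0],[0.6,0.03,0.34,0,0],[0.6,0.034,0.41,0,0],[0.6,0.04,0.48,0,0]],
])

```text
time_s: 32.75
tcp_pos: [0.5187, 0.2967, 0.2587]
eef_rot: [-179.9, -0.1, 180.0]
contact_force: [0.4, -0.2, -3.5]
gripper_width: 0.0516
gripper_force: 30.0
```

Emit:
play_rows([
  [[0.6,0.006,0.07,0,0],[0.6,0.012,0.13,0,0],[0.6,0.016,0.18,0,0],[0.6,0.018,0.22,0,0],[0.6,0.018,0.238,0,0],[0.6,0.018,0.238,0.02,0],[0.6,0.018,0.238,0.06,0],[0.6,0.018,0.238,0.1,0]],
])

```text
time_s: 33.42
tcp_pos: [0.5105, 0.4136, 0.2087]
eef_rot: [-180.0, -0.0, 180.0]
contact_force: [0.5, -0.2, -3.9]
gripper_width: 0.0513
gripper_force: 30.0
```

Emit:
play_rows([
  [[0.6,0,0,0.04,0],[0.6,0,0,0.08,0],[0.6,0,0,0.12,0],[0.6,0,0,0.16,0],[0.6,0,0,0.2,0],[0.6,0,0,0.225,0],[0.6,0,0,0.235,0],[0.6,0,0,0.24,0]],
])

```text
time_s: 34.08
tcp_pos: [0.5106, 0.4133, 0.0888]
eef_rot: [-179.9, -0.1, 180.0]
contact_force: [0.3, -0.9, -3.3]
gripper_width: 0.0513
gripper_force: 30.0
```

Emit:
play_rows([
  [[0.6,0,0,0.002,0],[0.6,0,0,0.004,0],[0.6,0,0,0.005,0],[0.4,0,0,0.005,0],[0.2,0,0,0.005,0],[0,0,0,0.005,0],[0,0,0,0.005,0],[0,0,0,0.005,0]],
])

```text
time_s: 34.75
tcp_pos: [0.511, 0.4148, 0.0881]
eef_rot: [180.0, 0.0, 180.0]
contact_force: [0.2, 0.4, -0.7]
gripper_width: 0.0739
gripper_force: 0.0
```

Emit:
play_rows([
  [[0,0,0,-0.04,0],[0,0,0,-0.1,0],[0,0,0,-0.16,0],[0,0,0,-0.22,0],[0,0,0,-0.28,0],[0,0,0,-0.33,0],[0,0,0,-0.355,0],[0,0,0,-0.365,0]],
])

```text
time_s: 35.42
tcp_pos: [0.5116, 0.4152, 0.2735]
eef_rot: [179.8, 0.2, 180.0]
contact_force: [0.4, 1.0, -0.2]
gripper_width: 0.0875
gripper_force: 0.0
```

Emit:
play_rows([
  [[0,-0.015,-0.06,0,0],[0,-0.033,-0.13,0,0],[0,-0.053,-0.21,0,0],[0,-0.073,-0.29,0,0],[0,-0.093,-0.37,0,0],[0,-0.113,-0.45,0,0],[0,-0.134,-0.53,0,0],[0,-0.155,-0.6,0,0]],
])

```text
time_s: 36.08
tcp_pos: [0.5879, 0.112, 0.2694]
eef_rot: [-180.0, -0.1, 180.0]
contact_force: [0.1, 0.4, -1.0]
gripper_width: 0.0876
gripper_force: 0.0
```

Emit:
play_rows([
  [[0,-0.015,-0.07,0,0],[0,-0.033,-0.14,0,0],[0,-0.05,-0.2,0,0],[0,-0.06,-0.235,0,0],[0,-0.063,-0.248,0,0],[0,-0.063,-0.248,0.02,0],[0,-0.063,-0.248,0.06,0],[0,-0.063,-0.248,0.1,0]],
])

```text
time_s: 36.75
tcp_pos: [0.6195, -0.0086, 0.2189]
eef_rot: [180.0, 0.0, 180.0]
contact_force: [0.4, -0.3, 0.2]
gripper_width: 0.0872
gripper_force: 0.0
```

Emit:
play_rows([
  [[0,0,0,0.04,0],[0,0,0,0.09,0],[0,0,0,0.14,0],[0,0,0,0.18,0],[0,0,0,0.21,0],[0,0,0,0.235,0],[0,0,0,0.246,0],[0,0,0,0.251,0]],
])

```text
time_s: 37.42
tcp_pos: [0.6185, -0.0086, 0.0927]
eef_rot: [-180.0, -0.2, -180.0]
contact_force: [0.4, 0.5, 0.5]
gripper_width: 0.0877
gripper_force: 0.0
```

Emit:
play_rows([
  [[0.2,0,0,0,0],[0.3,0,0,0,0],[0.4,0,0,0,0],[0.5,0,0,0,0],[0.6,0,0,0,0],[0.6,0,0,0,0],[0.6,0,0,0,0],[0.6,0,0,0,0]],
], squeeze=30)

```text
time_s: 38.08
tcp_pos: [0.62, -0.0096, 0.095]
eef_rot: [180.0, 0.0, 180.0]
contact_force: [-0.2, -0.3, 3.6]
gripper_width: 0.0531
gripper_force: 30.0
```

Emit:
play_rows([
  [[0.6,0,0,-0.02,0],[0.6,0,0,-0.06,0],[0.6,0,0,-0.11,0],[0.6,0,0,-0.17,0],[0.6,0,0,-0.23,0],[0.6,0,0,-0.28,0],[0.6,0,0,-0.32,0],[0.6,0,0,-0.331,0]],
])

```text
time_s: 38.75
tcp_pos: [0.6208, -0.0095, 0.2641]
eef_rot: [180.0, 0.3, 180.0]
contact_force: [1.2, 0.0, -2.5]
gripper_width: 0.0535
gripper_force: 30.0
```

Emit:
play_rows([
  [[0.6,0.012,0.03,0,0],[0.6,0.03,0.07,0,0],[0.6,0.05,0.12,0,0],[0.6,0.072,0.18,0,0],[0.6,0.096,0.24,0,0],[0.6,0.12,0.3,0,0],[0.6,0.14,0.35,0,0],[0.6,0.16,0.4,0,0]],
])

```text
time_s: 39.42
tcp_pos: [0.5382, 0.1916, 0.2588]
eef_rot: [-180.0, -0.1, 180.0]
contact_force: [0.6, 0.1, -3.5]
gripper_width: 0.0539
gripper_force: 30.0
```

Emit:
play_rows([
  [[0.6,0.02,0.05,0,0],[0.6,0.04,0.1,0,0],[0.6,0.056,0.14,0,0],[0.6,0.066,0.165,0,0],[0.6,0.068,0.17,0,0],[0.6,0.068,0.17,0.02,0],[0.6,0.068,0.17,0.06,0],[0.6,0.068,0.17,0.1,0]],
])

```text
time_s: 40.08
tcp_pos: [0.506, 0.2747, 0.209]
eef_rot: [180.0, 0.0, 180.0]
contact_force: [0.6, 0.1, -3.3]
gripper_width: 0.0534
gripper_force: 30.0
```

Emit:
play_rows([
  [[0.6,0,0,0.04,0],[0.6,0,0,0.08,0],[0.6,0,0,0.12,0],[0.6,0,0,0.16,0],[0.6,0,0,0.2,0],[0.6,0,0,0.225,0],[0.6,0,0,0.235,0],[0.6,0,0,0.241,0]],
])

```text
time_s: 40.75
tcp_pos: [0.5055, 0.2738, 0.0881]
eef_rot: [-179.9, -0.1, 179.9]
contact_force: [-4.4, -5.1, 12.1]
gripper_width: 0.0533
gripper_force: 30.0
```

Emit:
play_rows([
  [[0.6,0,0,0.002,0],[0.6,0,0,0.004,0],[0.6,0,0,0.005,0],[0.4,0,0,0.005,0],[0.2,0,0,0.005,0],[0,0,0,0.005,0],[0,0,0,0.005,0],[0,0,0,0.005,0]],
])

```text
time_s: 41.42
tcp_pos: [0.506, 0.2758, 0.0874]
eef_rot: [180.0, 0.0, 180.0]
contact_force: [-0.3, 1.1, -0.3]
gripper_width: 0.0749
gripper_force: 0.0
```

Emit:
play_rows([
  [[0,0,0,-0.04,0],[0,0,0,-0.1,0],[0,0,0,-0.16,0],[0,0,0,-0.22,0],[0,0,0,-0.28,0],[0,0,0,-0.33,0],[0,0,0,-0.355,0],[0,0,0,-0.366,0]],
])

```text
time_s: 42.08
tcp_pos: [0.5066, 0.2762, 0.273]
eef_rot: [179.8, 0.2, -180.0]
contact_force: [0.7, 0.1, 1.4]
gripper_width: 0.0878
gripper_force: 0.0
```

Emit:
play_rows([
  [[0,-0.005,-0.06,0,0],[0,-0.01,-0.13,0,0],[0,-0.02,-0.21,0,0],[0,-0.03,-0.29,0,0],[0,-0.038,-0.37,0,0],[0,-0.045,-0.45,0,0],[0,-0.052,-0.53,0,0],[0,-0.06,-0.6,0,0]],
])

```text
time_s: 42.75
tcp_pos: [0.535, -0.0267, 0.2693]
eef_rot: [-180.0, -0.1, 180.0]
contact_force: [1.6, 0.4, -0.4]
gripper_width: 0.0874
gripper_force: 0.0
```

Run:
```python
from h import *
im={n:r.capture(n) for n in("top","side")}
np.set_printoptions(precision=4,suppress=True)
for n in im:
    for k in("red","blue"):print(n,k,[b[0] for b in blobs(im[n],*COL[k],amin=40)])
```

```text
top red [[198.3, 173.3], [143.4, 201.3], [185.0, 221.0]]
top blue [[307.3, 271.5], [296.6, 275.0]]
side red [[235.6, 269.3], [288.8, 292.6], [239.3, 341.5]]
side blue [[379.3, 234.0], [311.2, 244.9], [311.3, 273.5], [580.9, 325.7]]
```

Red and blue are back within 0.2 px of their starting positions in the side view. Now black.

Emit:
play_rows([
  [[0,-0.004,-0.04,0,0],[0,-0.008,-0.08,0,0],[0,-0.008,-0.1,0,0],[0,-0.008,-0.1,0,0],[0,-0.008,-0.1,0.02,0],[0,-0.008,-0.1,0.06,0],[0,-0.008,-0.1,0.1,0],[0,-0.008,-0.1,0.14,0]],
])

```text
time_s: 43.52
tcp_pos: [0.5394, -0.0734, 0.1985]
eef_rot: [180.0, 0.0, -180.0]
contact_force: [-0.1, -0.5, -1.4]
gripper_width: 0.0874
gripper_force: 0.0
```

Emit:
play_rows([
  [[0,0,0,0.03,0],[0,0,0,0.06,0],[0,0,0,0.1,0],[0,0,0,0.14,0],[0,0,0,0.17,0],[0,0,0,0.19,0],[0,0,0,0.2,0],[0,0,0,0.2,0]],
])

```text
time_s: 44.18
tcp_pos: [0.539, -0.074, 0.0988]
eef_rot: [-180.0, -0.1, -180.0]
contact_force: [-0.1, 0.1, 0.9]
gripper_width: 0.0873
gripper_force: 0.0
```

Emit:
play_rows([
  [[0.2,0,0,0,0],[0.3,0,0,0,0],[0.4,0,0,0,0],[0.5,0,0,0,0],[0.6,0,0,0,0],[0.6,0,0,0,0],[0.6,0,0,0,0],[0.6,0,0,0,0]],
], squeeze=30)

```text
time_s: 44.85
tcp_pos: [0.5399, -0.0745, 0.1004]
eef_rot: [180.0, 0.0, 180.0]
contact_force: [-0.2, 0.9, 2.4]
gripper_width: 0.0514
gripper_force: 30.0
```

Emit:
play_rows([
  [[0.6,0,0,-0.02,0],[0.6,0,0,-0.06,0],[0.6,0,0,-0.11,0],[0.6,0,0,-0.17,0],[0.6,0,0,-0.23,0],[0.6,0,0,-0.28,0],[0.6,0,0,-0.325,0],[0.6,0,0,-0.34,0]],
])

```text
time_s: 45.52
tcp_pos: [0.5408, -0.0747, 0.2743]
eef_rot: [180.0, 0.3, -180.0]
contact_force: [0.2, -0.4, -2.0]
gripper_width: 0.0517
gripper_force: 30.0
```

Emit:
play_rows([
  [[0.6,0.008,0.03,0,0],[0.6,0.02,0.08,0,0],[0.6,0.035,0.14,0,0],[0.6,0.05,0.2,0,0],[0.6,0.065,0.26,0,0],[0.6,0.08,0.32,0,0],[0.6,0.095,0.38,0,0],[0.6,0.11,0.44,0,0]],
])

```text
time_s: 46.18
tcp_pos: [0.4835, 0.1466, 0.2694]
eef_rot: [-180.0, -0.1, 180.0]
contact_force: [1.2, 0.2, -2.3]
gripper_width: 0.0517
gripper_force: 30.0
```

Emit:
play_rows([
  [[0.6,0.015,0.06,0,0],[0.6,0.03,0.12,0,0],[0.6,0.045,0.18,0,0],[0.6,0.06,0.24,0,0],[0.6,0.075,0.3,0,0],[0.6,0.09,0.35,0,0],[0.6,0.098,0.38,0,0],[0.6,0.101,0.394,0,0]],
])

```text
time_s: 46.85
tcp_pos: [0.4333, 0.344, 0.269]
eef_rot: [-179.9, -0.1, -179.9]
contact_force: [-0.2, -1.0, -1.7]
gripper_width: 0.0517
gripper_force: 30.0
```

Emit:
play_rows([
  [[0.6,0,0,0.02,0],[0.6,0,0,0.06,0],[0.6,0,0,0.12,0],[0.6,0,0,0.18,0],[0.6,0,0,0.23,0],[0.6,0,0,0.28,0],[0.6,0,0,0.32,0],[0.6,0,0,0.335,0]],
])

```text
time_s: 47.52
tcp_pos: [0.4331, 0.3392, 0.0988]
eef_rot: [-179.7, -0.2, 179.9]
contact_force: [-0.1, -0.1, -3.1]
gripper_width: 0.0516
gripper_force: 30.0
```

Emit:
play_rows([
  [[0.6,0,0,0.004,0],[0.6,0,0,0.008,0],[0.6,0,0,0.011,0],[0.6,0,0,0.014,0],[0.6,0,0,0.016,0],[0.6,0,0,0.016,0],[0.6,0,0,0.017,0],[0.6,0,0,0.017,0]],
])

```text
time_s: 48.18
tcp_pos: [0.4343, 0.3427, 0.0943]
eef_rot: [180.0, 0.0, 180.0]
contact_force: [-0.1, -0.5, -2.2]
gripper_width: 0.0516
gripper_force: 30.0
```

Emit:
play_rows([
  [[0.5,0,0,0,0],[0.4,0,0,0,0],[0.3,0,0,0,0],[0.2,0,0,0,0],[0.1,0,0,0,0],[0,0,0,0,0],[0,0,0,0,0],[0,0,0,0,0]],
])

```text
time_s: 48.85
tcp_pos: [0.4343, 0.3425, 0.0941]
eef_rot: [180.0, 0.0, 180.0]
contact_force: [-0.3, 0.6, -0.5]
gripper_width: 0.0854
gripper_force: 0.0
```

Emit:
play_rows([
  [[0,0,0,-0.04,0],[0,0,0,-0.1,0],[0,0,0,-0.16,0],[0,0,0,-0.22,0],[0,0,0,-0.28,0],[0,0,0,-0.33,0],[0,0,0,-0.355,0],[0,0,0,-0.366,0]],
])

```text
time_s: 49.52
tcp_pos: [0.4349, 0.3432, 0.2798]
eef_rot: [179.8, 0.2, 180.0]
contact_force: [0.3, 0.8, 0.3]
gripper_width: 0.0877
gripper_force: 0.0
```

Emit:
play_rows([
  [[0,-0.03,-0.07,0,0],[0,-0.06,-0.14,0,0],[0,-0.09,-0.21,0,0],[0,-0.12,-0.28,0,0],[0,-0.15,-0.35,0,0],[0,-0.17,-0.42,0,0],[0,-0.18,-0.5,0,0],[0,-0.19,-0.56,0,0]],
])

```text
time_s: 50.18
tcp_pos: [0.5288, 0.0599, 0.2759]
eef_rot: [-180.0, -0.1, 179.9]
contact_force: [1.0, -0.1, -0.6]
gripper_width: 0.0877
gripper_force: 0.0
```

Emit:
play_rows([
  [[0,0,-0.07,0,0],[0,0,-0.14,0,0],[0,0,-0.2,0,0],[0,0,-0.24,0,0],[0,0,-0.26,0,0],[0,0,-0.26,0,0],[0,0,-0.26,0,0],[0,0,-0.26,0,0]],
])

```text
time_s: 50.85
tcp_pos: [0.5292, -0.0668, 0.2766]
eef_rot: [180.0, -0.0, -180.0]
contact_force: [0.2, -1.3, -0.1]
gripper_width: 0.0877
gripper_force: 0.0
```

Run:
```python
from h import *
im={n:r.capture(n) for n in("top","side")}
for n in im:
    for k in("red","blue","black","yellow"):print(n,k,[b[0] for b in blobs(im[n],*COL[k],amin=40) if b[1][4]<500 and 150<b[0][1]<360 and b[0][0]<460 or k=="yellow"])
s=cv2.resize(im["side"][80:370,190:420],(400,504));t=cv2.resize(im["top"][120:300,120:500],(400,190))
cv2.imwrite("pics/f.png",np.hstack([s,np.pad(t,((0,314),(0,0),(0,0)))])[:,:,::-1])
```

```text
top red [[198.2, 173.6], [143.3, 201.6], [187.1, 220.3]]
top blue []
top black []
top yellow [[449.4, 208.1]]
side red [[235.6, 269.3], [288.8, 292.6], [239.2, 341.4]]
side blue [[379.3, 234.0], [311.2, 244.9], [311.3, 273.5]]
side black [[378.8, 244.3], [332.7, 274.9]]
side yellow [[356.2, 112.6]]
```

View pics/f.png

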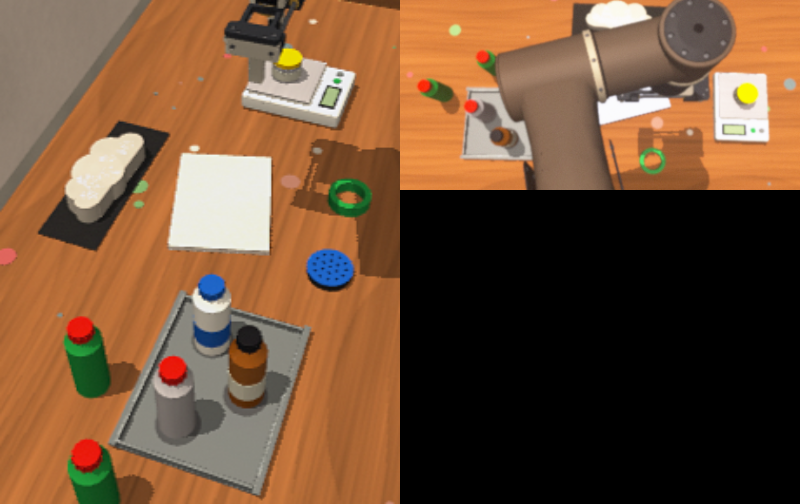

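All three bottles stand in the tray, with caps within 0.3 px of their starting positions in the side view. The tin stands on the pan at (288,62), and the gripper is clear of everything. Handing in.

```bash
python3 -c "
from plant import r
print(r.close_job())"
```

```text
the job is handed in; nothing more can be done
None
```

I've handed in the job: the tin stands about 2 mm from the pan's middle, and all three bottles are upright in the tray at their starting places (within 0.3 px in the side view); the hand-in call returned no verdict.

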